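Seat a camera battery under the charger's drag spring and start the charge

TASK

Put the battery pack with the blue band on charge: with a fingertip on its low rear step press it down hard against the sprung floor of its bay and, still pressing, slide it forward under the steel leaf spring until it is fully home against the contacts. Then let go of it and press down the start button behind that bay. Pick nothing up; the pack with the yellow band is already full, so leave it, the other button and the things on the table alone.

Things in the scene. Friction and masses are not known exactly. Their poses are not given: they have to be found in the camera images.
- charger: Grey two-bay charger fixed on the table, 164 (x) x 140 (y) x 50 mm. Origin on the table, midway between the bays; +x: the way packs slide home. Bays at y = +32 mm (left) and -32 mm (right), 41 mm wide between guide walls 28 mm high; front lip at x = -68 to -58 mm; console x = 52 to 96 mm, 50 mm high, its face with brass contacts (x = 52 mm) is the end stop.
- deck_left (a joint): Sprung floor of the left bay, m: 0 up (deck top 24 mm above the table), 0.008 fully down (16 mm). About 6 N starts it, 11 N brings it fully down; it stays level and springs back up when let go. On a raised deck a pack runs against the turned-up toe of the leaf spring and is stopped; fully down it passes under.
- deck_right (a joint): The same for the right bay.
- blue_pack: Black battery pack with a blue band, 66 (x) x 38 (y) x 22 mm, 0.11 kg, loose on the raised deck of either bay, in line with it (same +x as the charger). Origin under its centre. Front part (x = -1 to 33 mm) 22 mm high, nose bevelled 3 mm down over 6 mm; rear thumb step (x = -33 to -1 mm) 16 mm high; the 6 mm shoulder between faces back. Home: origin at charger x = 19 mm, z about 17 mm.
- blue_pack_step (a point): Centre of the top of the blue pack's thumb step (x = -17, z = 16 mm on the pack). Press here and push forward, by friction or on the shoulder.
- yellow_pack: Battery pack of the same shape with a yellow band, already full, resting on the raised deck of the other bay. Leave it alone.
- leaf_left (a joint): Lift of the left bay's steel leaf spring, rad: 0 at rest, with a pack home under it 0.07 while pressed, 0.12 once let go. 26 mm wide, it reaches back from the console over the bay to x = 31 mm on the charger and drags on the pack's top with about 6 N; sliding under it takes a push of 5 to 10 N. It holds a pack left home.
- leaf_right (a joint): The same for the right bay.
- leaf_left_toe (a point): Underside of the toe of the left leaf at rest (x = 35, y = 32, z = 36 mm on the charger).
- leaf_right_toe (a point): The same for the right leaf (y = -32 mm).
- start_left (a joint): Travel of the left bay's start button, m: 0 up, 0.004 fully down; it springs back, 4 N at the bottom.
- start_right (a joint): The same for the right bay's start button.
- start_left_top (a point): Centre of the top of the left bay's start button: light grey, round, 18 mm across, on the console behind the left bay (x = 78, y = 32, top z = 57.5 mm on the charger), 7 mm proud of the console.
- start_right_top (a point): The same for the right bay's start button (y = -32 mm).
- stapler: Red and black stapler, 34x144x44 mm, lying loose. Origin under its middle.
- notepad: Wire-bound pad of notes, 134x100x12 mm, lying loose. Origin under its middle.
- small_scissors: Small scissors, 50x94x10 mm, lying loose. Origin under their middle.
- eraser: White eraser in a blue sleeve, 20x43x12 mm, lying loose. Origin under its middle.
- date_stamp: Black block stamp, 52x88x46 mm, standing loose right of the charger. Origin under its middle.
Not all that is in view belongs to the job. What is shaped like the blue_pack but green or red is not meant.

How it is judged:
On the way, in this order (a step that is already met when the one before it is completed fails the run):
1. the blue pack is pressed down in its bay, its deck at least 5 mm down (z of blue_pack in the frame of charger below 0.019 m and contact force between the fingers and blue_pack above 3 N), for 0.1 s.
2. the blue pack is home against the contacts with the leaf spring riding on its top (x of blue_pack in the frame of charger above 0.0165 m and z of blue_pack in the frame of charger below 0.0195 m and ((y of blue_pack in the frame of charger above 0 m and value of joint leaf_left above 0.04 rad) or (y of blue_pack in the frame of charger below 0 m and value of joint leaf_right above 0.04 rad))), for 0.2 s.
3. the blue pack is let go and stays home, and the start button behind its bay is pressed at least 3 mm (all of step 2 and contact force between the fingers and blue_pack below 0.5 N and ((y of blue_pack in the frame of charger above 0 m and value of joint start_left above 0.003 m) or (y of blue_pack in the frame of charger below 0 m and value of joint start_right above 0.003 m))), for 0.05 s.
At the end, for the whole second after the job is handed in: Blue pack home under its leaf: within 2.5 mm of the stop, level to 0.06 rad, origin under 19.5 mm high, leaf lifted over 0.04 rad; both buttons up; yellow pack moved under 8 mm, the other things under 20 mm (all of step 2 and linear speed of blue_pack below 0.01 m/s and x of blue_pack in the frame of charger below 0.022 m and angle between blue_pack's own z axis and vertical below 0.06 rad and value of joint each of start_left, start_right below 0.001 m and distance of yellow_pack from where it was at the start of the episode below 0.008 m and distance of each of stapler, notepad, small_scissors, eraser, date_stamp from where it was at the start of the episode below 0.02 m); the robot touches nothing.
It fails at once if a pack is lifted more than 6 mm off its raised deck or tipped over 0.3 rad (z of any of blue_pack, yellow_pack in the frame of charger above 0.03 m or angle between any of blue_pack, yellow_pack's own z axis and vertical above 0.3 rad).
It fails at once if the yellow pack is moved more than 8 mm (distance of yellow_pack from where it was at the start of the episode above 0.008 m).
It fails at once if the start button of the other bay is pressed ((y of blue_pack in the frame of charger above 0 m and value of joint start_right above 0.002 m) or (y of blue_pack in the frame of charger below 0 m and value of joint start_left above 0.002 m)).
It fails at once if a start button is pressed before the blue pack is home (x of blue_pack in the frame of charger below 0.0165 m and value of joint any of start_left, start_right above 0.002 m).
It fails at once if one of the things on the table is moved more than 20 mm (distance of any of stapler, notepad, small_scissors, eraser, date_stamp from where it was at the start of the episode above 0.02 m).
It also fails if it takes over 42 s, if anything falls off the work surface, if the arm or the gripper's body presses on something with over 40 N, if the wrist force passes 120 N, or if a joint passes its speed limit or range.

ROBOT

A 7-joint arm with a two-finger parallel gripper is mounted at the origin on a cart in front of the work surface, level with it; the furniture and walls round the work are solid. World frame = base frame: x ahead of the robot, y to its left, z up, the work surface at z = 0. Lengths are in m, angles in rad, forces in N, time in s.
With the tool pointing down it reaches from about 0.4 to 0.875 m from the base axis. Payload 6.5 kg.
Tool frame: the origin (TCP) lies midway between the tips of the shut fingers; the grasp point (between the pads) lies ctrl.hold_point_z behind it (ctrl.hold_point_z is the distance from the TCP to the grasp point, in m); x points along the fingers, y is the direction in which the jaws open and shut, and the axes are right-handed (so a half turn about x gives the same grasp; the last joint's range is limited). The gripper opens to 88 mm and grips with 3 to 60 N. Pads are 18 mm wide; open, the fingers measure 123 mm over their backs; the gripper's body (75 mm by 187 mm) begins 45 mm behind the grasp point.
Start: joints at [-1.229, 0.536, -0.004, 1.538, 0.003, 1.067, -0.071], TCP at [0.258, 0.597, 0.239] pointing down, gripper open.
Joint ranges: [-2.7, 2.7], [-0.37, 2.16], [-1.27, 1.26], [0.24, 2.4], [-1.31, 4.45], [0.19, 1.91], [-2.76, 2.76]. Speed limits (rad/s): [2.39, 2.39, 3.14, 3.14, 3.14, 3.14, 3.14].

INTERFACE

Orientations are given as a unit quaternion [x, y, z, w].
In Python, from plant import readout, imaging, ticket, ctrl gives the robot as it stands. The module is installed in compiled form; this text tells all that it offers.
- The arm moves only by the tool servo_tool, never from a script. Its argument "moves" is a list of rows, each a list of 2 entries, a list of its own where there are three numbers: the shift along the tool's x, y, z in m, then the turn, a rotation vector about the tool's x, y, z in degrees. In form: [[[dx, dy, dz], [ax, ay, az]], ...]. A call has 1 to 20 rows; each row shifts and turns the commanded pose from where the row before left it, along the tool's axes as they then stand; what a row does not reach is not made up. A row lasts 1/10 s, in which the tool goes at most 50 mm and 8.59 degrees, less where a joint would pass 70% of its speed; a pose out of reach is approached as far as the arm can. A call with a gripper value outside its range is refused whole. "claw" is the finger opening in m, from 0 to 0.0881, set as the call begins (left out, the last holds). The fingers move at their own pace and stop on an object; "squeeze" is the grip in N (left out, the last holds). Time passes only in rows, so rows that do not move let the fingers close. It gives the time, the measured TCP pose, the force and the opening at its end, in the units of the state.
- readout.sense(): the state, without advancing time (a new reading comes with each control period).
- imaging.snapshot(name): name is "side" or "top" or "wrist"; returns a dict with "image" (420x560x3 uint8, red, green, blue), "z_map" (420x560 float32, m along the optical axis (not along the pixel's ray), 0 where there is no reading), "camera_matrix" (3x3 intrinsics, pixels), "extrinsics" (4x4, takes a point from camera to world coordinates). Camera axes: x right, y down, z forward; pixel columns grow to the right and rows downward; lengths in m; the calibration is good to about 2 mm. The wrist camera is an equidistant fisheye: a pixel r from the principal point sees the ray r / f radians off the axis. A picture is of the moment at which its call begins.
- ticket.hand_in(): hands the job in, once; it reports no verdict.
Trained networks look in a picture, given as the dict that the camera call returned (one of the last four; its "shot" number tells which), for a name from the list of things; names that differ only in an ending like _2 or _b are one class to them, and where a whole thing is asked for, a point or a joint stands for the part that bears it (a point fixed in the world has none). Each returns a list of dicts, best first, with "conf" (0 to 1); they miss things now and then, are a little off and sometimes report something else, mostly with a low value. They report only what shows in the picture. A call takes as long as a camera call. They do not tell look-alikes from the thing itself.
- imaging.outline_of(thing, picture): "region" (420x560 bool, what is visible of it) and "centre" ([column, row] in pixels, amid what is visible of it).
The state is a dict: "time": time; "joint_positions": joint angles; "qvel": joint speeds; "tau": joint torques, N m; "tool_pos": TCP position; "tool_rot": TCP orientation; "wrist_force": force on the tool from outside, world axes, zero at the start; "torque": the same for the moment, N m; "opening": finger opening in m.
Only numpy, scipy, OpenCV 4.12 (cv2) and the standard library are available. Lean on these libraries where they do the work, as an engineer would, in place of code of your own. Each camera call takes 0.05 s, during which the arm holds its last target.

## Working session

There is one attempt and no reset: what is moved stays moved. The work goes in short steps, Python scripts to look and compute and a tool call to move; the robot and the scene stay as the last step left them, time stands still between calls to the robot, and variables do not carry over. Pictures are saved under pics/ and viewed, and the job is handed in when it is done.

Besides the shell and the picture viewer there is one more tool, called after "Request:" in YAML: its name, and indented under it one key for each argument. servo_tool: Moves the arm, as the interface text tells. Its arguments: {"type":"object","properties":{"moves":{"type":"array"},"claw":{"type":"number"},"squeeze":{"type":"number"}},"required":["moves"]}

```bash
mkdir -p pics
cat > h.py <<'E'
import numpy as np, cv2
from plant import readout, imaging, ticket, ctrl
def save(p,name): cv2.imwrite('pics/'+name+'.png', cv2.cvtColor(p['image'],cv2.COLOR_RGB2BGR))
def world(p,mask):
    v,u=np.nonzero(mask&(p['z_map']>0)); z=p['z_map'][v,u]; K=p['camera_matrix']
    c=np.stack([(u-K[0,2])/K[0,0]*z,(v-K[1,2])/K[1,1]*z,z],1)
    T=p['extrinsics']; return c@T[:3,:3].T+T[:3,3],u,v
E
python3 - <<'E'
from h import *
s=readout.sense(); print({k:np.round(v,3) for k,v in s.items()}, ctrl.hold_point_z)
for n in ['top','side']:
    p=imaging.snapshot(n); save(p,n+'0'); print(n,p['extrinsics'].round(3).tolist(),p['camera_matrix'].round(1).tolist())
    for t in ['charger','blue_pack','yellow_pack']:
        for o in imaging.outline_of(t,p)[:4]:
            w,u,v=world(p,o['region']); print(t,round(o['conf'],2),np.round(o['centre']),o['region'].sum(),np.median(w,0).round(3))
E
```

```text
{'time': np.float64(0.0), 'joint_positions': array([-1.229,  0.537, -0.004,  1.539,  0.003,  1.067, -0.071]), 'qvel': array([-0.001, -0.001,  0.001, -0.001,  0.001,  0.001,  0.   ]), 'tau': array([ 1.0000e-03, -5.7097e+01,  9.9200e-01, -2.5160e+01, -5.6000e-02,
        1.8000e-02,  0.0000e+00]), 'tool_pos': array([0.258, 0.596, 0.238]), 'tool_rot': array([ 0.143,  0.693, -0.144,  0.692]), 'wrist_force': array([-0.579, -0.991,  0.442]), 'torque': array([ 0.011, -0.042, -0.016]), 'opening': np.float64(0.088)} 0.0187
top [[0.011, -0.988, 0.151, 0.332], [-1.0, -0.011, 0.004, 0.163], [-0.003, -0.151, -0.988, 1.01], [0.0, 0.0, 0.0, 1.0]] [[436.3, 0.0, 279.2], [0.0, 436.3, 220.1], [0.0, 0.0, 1.0]]
charger 0.57 [272. 178.] 3585 [0.578 0.185 0.029]
blue_pack 0.81 [285. 200.] 508 [0.527 0.154 0.042]
blue_pack 0.72 [335. 213.] 482 [0.502 0.034 0.018]
blue_pack 0.67 [383. 164.] 903 [ 0.61  -0.065  0.036]
blue_pack 0.6 [258. 258.] 514 [0.395 0.214 0.018]
yellow_pack 0.8 [256. 194.] 501 [0.538 0.218 0.042]
yellow_pack 0.57 [386. 274.] 185 [ 0.362 -0.076  0.006]
yellow_pack 0.4 [264. 158.] 42 [0.625 0.214 0.056]
side [[0.891, -0.156, 0.426, 0.062], [-0.453, -0.352, 0.819, -0.628], [0.023, -0.923, -0.385, 0.438], [0.0, 0.0, 0.0, 1.0]] [[493.5, 0.0, 281.9], [0.0, 493.5, 214.2], [0.0, 0.0, 1.0]]
charger 0.63 [328. 227.] 2601 [0.582 0.137 0.026]
charger 0.19 [307. 224.] 574 [0.524 0.144 0.038]
blue_pack 0.94 [325. 264.] 706 [0.496 0.028 0.015]
blue_pack 0.92 [233. 238.] 504 [0.384 0.202 0.015]
blue_pack 0.86 [310. 227.] 536 [0.524 0.144 0.039]
blue_pack 0.68 [327. 230.] 2648 [0.582 0.138 0.026]
yellow_pack 0.73 [298. 210.] 400 [0.537 0.211 0.039]
yellow_pack 0.28 [199. 210.] 771 [0.367 0.351 0.02 ]
```

Run:
```python
import cv2,numpy as np
a=cv2.imread('pics/top0.png'); b=cv2.imread('pics/side0.png')
cv2.imwrite('pics/topcrop.png',cv2.resize(a[120:290,200:430],None,fx=3.4,fy=3.4,interpolation=cv2.INTER_CUBIC))
cv2.imwrite('pics/sidecrop.png',cv2.resize(b[150:300,220:430],None,fx=3.7,fy=3.7,interpolation=cv2.INTER_CUBIC))
```

```text
(no output)
```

View pics/topcrop.png

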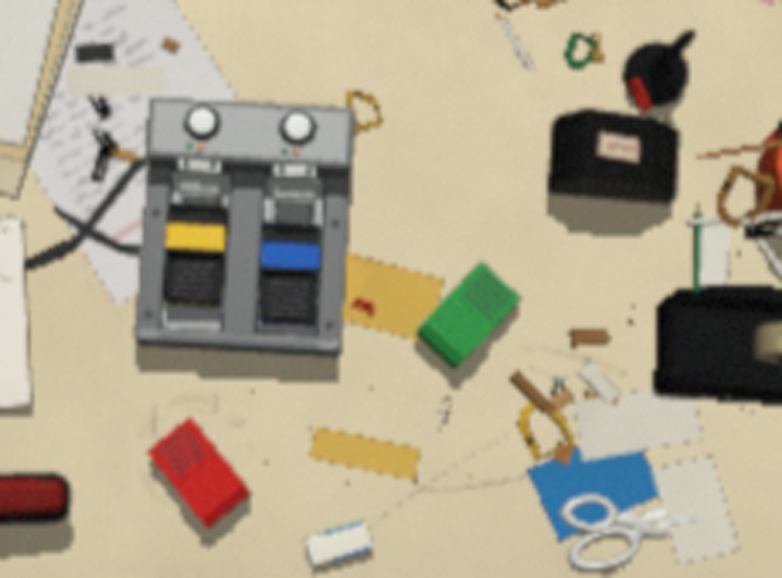

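View pics/sidecrop.png

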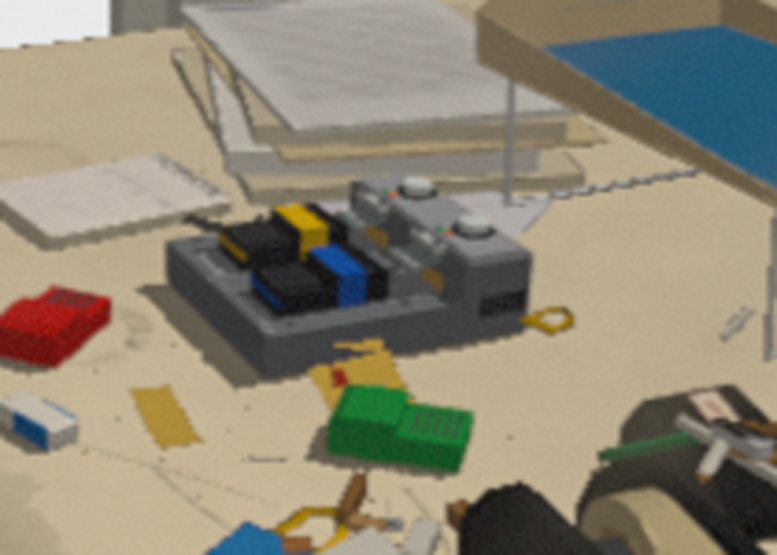

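View pics/side0.png

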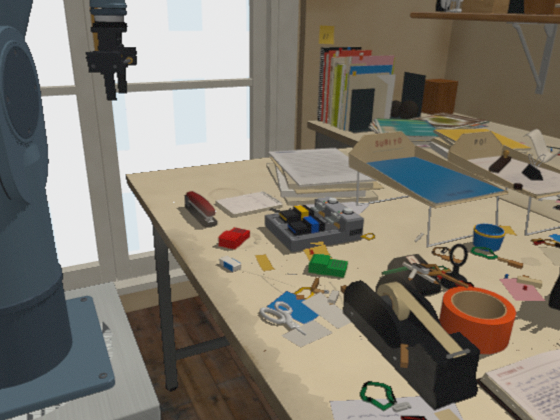

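View pics/top0.png

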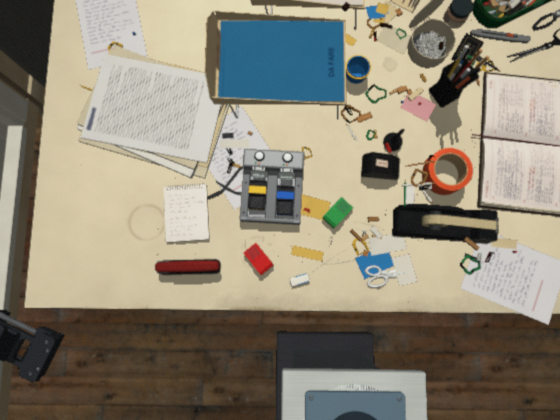

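Candidates for the pack, in the top picture: green at (335,213) and red at (258,258) lie on the table, and yellow-banded at (256,194) is in the left bay. The black pack with the blue band at (285,200), in the right bay (charger y<0), is the one meant; both crops confirm it. Next I measure the charger's pose.

```bash
cat > fit.py <<'E'
from h import *
p=imaging.snapshot('top')
w,u,v=world(p,np.ones((420,560),bool))
m=(w[:,0]>.4)&(w[:,0]<.72)&(w[:,1]>.05)&(w[:,1]<.32)
tab=w[m&(abs(w[:,2])<.008)]; print('table z',np.median(tab[:,2]).round(4))
c=m&(w[:,2]>.02)&(w[:,2]<.07)&(u>240)&(u<310)
w1=w[c]
print('bbox',w1.min(0).round(3),w1.max(0).round(3))
r=cv2.minAreaRect(w1[:,:2].astype(np.float32)*1000); print('rect',r)
for lo,hi in [(.045,.0535),(.0545,.065),(.024,.032)]:
    q=w[c&(w[:,2]>lo)&(w[:,2]<hi)]; print(lo,hi,len(q),cv2.minAreaRect(q[:,:2].astype(np.float32)*1000),np.median(q[:,2]).round(4))
# buttons by brightness
img=p['image'].astype(int)
for n in ['start_left_top','start_right_top','start_left','start_right']:
    for o in imaging.outline_of(n,p)[:3]: 
        ww,_,_=world(p,o['region']); print(n,round(o['conf'],2),o['centre'],ww.mean(0).round(4) if len(ww) else None)
hsv=cv2.cvtColor(p['image'],cv2.COLOR_RGB2HSV)
for nm,h0,h1 in [('blue',100,130),('yellow',18,32)]:
    mk=(hsv[...,0]>h0)&(hsv[...,0]<h1)&(hsv[...,1]>130); k=np.zeros_like(mk); k[185:212,245:300]=1
    ww,_,_=world(p,mk&k); print(nm,len(ww),ww.mean(0).round(4),ww.min(0).round(4),ww.max(0).round(4))
E
python3 fit.py
```

```text
table z -0.0001
bbox [0.401 0.11  0.02 ] [0.645 0.256 0.061]
rect ((523.352783203125, 183.25816345214844), (243.94866943359375, 145.2910614013672), 0.7965726256370544)
0.045 0.0535 1342 ((585.8434448242188, 185.06544494628906), (139.05567932128906, 115.46631622314453), 85.87982177734375) 0.0491
0.0545 0.065 91 ((620.47802734375, 184.7304229736328), (85.06488800048828, 24.17167854309082), 86.58577728271484) 0.0567
0.024 0.032 1518 ((540.661376953125, 186.0036163330078), (139.8691864013672, 124.45879364013672), 87.34767150878906) 0.0271
start_left_top 0.46 [261.4, 158.2] [0.6253 0.2144 0.0567]
start_right_top 0.64 [283.6, 176.2] [0.5837 0.1503 0.0403]
start_left 0.63 [258.8, 156.2] [0.6256 0.2138 0.0562]
blue 139 [0.5382 0.1547 0.0454] [0.5281 0.1367 0.025 ] [0.5512 0.1731 0.0502]
yellow 144 [0.5503 0.2185 0.0455] [0.5407 0.1999 0.0413] [0.5608 0.2366 0.05  ]
```

```bash
cat > fit2.py <<'E'
from h import *
from scipy.optimize import minimize
def upts(p,cond): 
    w,u,v=world(p,np.ones((420,560),bool)); return w,u,v
ps=[imaging.snapshot('top') for _ in range(3)]
W=[];B=[]
for p in ps:
    w,u,v=world(p,np.ones((420,560),bool))
    m=(u>235)&(u<315)&(v>140)&(v<235); w=w[m];W.append(w)
w=np.vstack(W)
# buttons: z>.054
q=w[(w[:,2]>.0545)&(w[:,2]<.063)&(w[:,0]>.6)]
L=q[q[:,1]>.185];R=q[q[:,1]<.185]
mid=lambda a:(a.min(0)+a.max(0))/2
for a in (L,R): print('btn',len(a),a.mean(0).round(4),mid(a).round(4))
d=L.mean(0)-R.mean(0); print('sep',np.hypot(d[0],d[1]),'yaw deg',np.degrees(np.arctan2(-d[0],d[1])))
# model-heightmap fit
def model(x,y):
    z=np.full(x.shape,0.0); ins=(abs(y)<.07)&(x>-.068)&(x<.096)
    z[ins]=.028
    for s in (1,-1):
        bay=(abs(y-s*.032)<.0205)&(x>-.058)&(x<.052)
        z[bay]=np.nan
    z[ins&(x>.052)]=.05
    for s in (1,-1): z[np.hypot(x-.078,y-s*.032)<.009]=.0575
    return z
def cost(t):
    c,s=np.cos(t[2]),np.sin(t[2]); dx,dy=w[:,0]-t[0],w[:,1]-t[1]
    z=model(c*dx+s*dy,-s*dx+c*dy); e=np.abs(w[:,2]-z); return np.nanmean(np.where(np.isnan(e),.004,np.minimum(e,.012)))
best=None
for yaw in np.radians([-8,-4,0,4,8]):
    r=minimize(cost,[.545,.185,yaw],method='Nelder-Mead',options=dict(initial_simplex=[[.545,.185,yaw],[.555,.185,yaw],[.545,.192,yaw],[.545,.185,yaw+.06]],xatol=1e-5,fatol=1e-9))
    print(r.x.round(4),np.degrees(r.x[2]).round(2),r.fun)
    if best is None or r.fun<best.fun:best=r
t=best.x; c,s=np.cos(t[2]),np.sin(t[2]); dx,dy=w[:,0]-t[0],w[:,1]-t[1]; X=c*dx+s*dy;Y=-s*dx+c*dy;Z=w[:,2]
for yy in (-.032,.032):
    print('bay',yy)
    for x in np.arange(-.07,.1,.004):
        k=(abs(X-x)<.002)&(abs(Y-yy)<.008); print('%.0f:%.1f'%(x*1e3,np.median(Z[k])*1e3) if k.any() else '-',end=' ')
    print()
w2,u2,v2=world(ps[0],np.ones((420,560),bool)); k=(w2[:,0]>.6)&(w2[:,0]<1.0)&(w2[:,1]>-.1)&(w2[:,1]<.4)&(w2[:,2]>.07); print('tall near',w2[k].min(0).round(3),w2[k].max(0).round(3))
E
python3 fit2.py
```

```text
btn 130 [0.6257 0.2141 0.0569] [0.6251 0.2146 0.0578]
btn 135 [0.6224 0.1502 0.0568] [0.6165 0.1523 0.0575]
sep 0.06395661803740461 yaw deg -2.986798425282361
[ 0.5472  0.1859 -0.0475] -2.72 0.0026010481124305847
[ 0.5472  0.1858 -0.0488] -2.8 0.0026003863214434197
[ 0.5472  0.1858 -0.0488] -2.8 0.002600237102236109
[ 0.5472  0.1858 -0.0487] -2.79 0.002601276837259761
[ 0.5472  0.1858 -0.0483] -2.77 0.002600310530479495
bay -0.032
-70:5.1 -66:26.9 -62:27.7 -58:24.0 -54:24.4 -50:38.0 -46:40.3 -42:38.6 -38:39.7 -34:39.5 -30:39.8 -26:39.7 -22:39.4 -18:44.4 -14:45.2 -10:46.0 -6:45.3 -2:44.6 2:45.6 6:46.2 10:44.3 14:43.6 18:24.9 22:23.3 26:23.9 30:25.0 34:39.2 38:40.3 42:41.5 46:48.4 50:50.4 54:49.1 58:49.9 62:50.0 66:50.2 70:53.4 74:56.5 78:56.8 82:56.8 86:52.5 90:49.5 94:47.3 - 
bay 0.032
-70:2.2 -66:27.2 -62:27.4 -58:24.9 -54:22.5 -50:22.9 -46:22.9 -42:35.0 -38:39.9 -34:39.5 -30:39.1 -26:39.4 -22:39.0 -18:39.0 -14:39.4 -10:42.1 -6:45.6 -2:45.2 2:45.3 6:45.2 10:45.3 14:45.1 18:45.1 22:43.7 26:40.4 30:35.6 34:39.5 38:39.6 42:41.0 46:48.8 50:50.5 54:48.4 58:49.8 62:50.3 66:50.5 70:53.5 74:57.1 78:56.8 82:56.3 86:51.5 90:50.5 94:48.0 - 
tall near [ 0.67 -0.1   0.07] [0.991 0.327 0.163]
```

```bash
cat > rel.py <<'E'
from h import *
from scipy.spatial.transform import Rotation as R
CH=np.array([.5472,.1858]);YAW=-.0488
c,s=np.cos(YAW),np.sin(YAW)
def cw(x,y,z): return np.array([CH[0]+c*x-s*y,CH[1]+s*x+c*y,z])
def tgt_rot(sgn=1):
    X=np.array([0,0,-1.]);Y=sgn*np.array([-s,c,0]); return R.from_matrix(np.stack([X,Y,np.cross(X,Y)],1))
def report(target=None,sgn=1):
    st=readout.sense(); r=R.from_quat(st['tool_rot']); M=r.as_matrix(); t=st['tool_pos']
    d=t[:2]-CH; print('t %.2f tcp'%st['time'],t.round(4),'charger xy mm',(1e3*np.array([c*d[0]+s*d[1],-s*d[0]+c*d[1]])).round(1),'F',st['wrist_force'].round(2),'open',round(float(st['opening']),4),'q',st['joint_positions'].round(2))
    print('rotvec to target (tool axes) deg',np.degrees((r.inv()*tgt_rot(sgn)).as_rotvec()).round(2))
    if target is not None: print('shift in current tool axes mm',(1e3*M.T@(target-t)).round(1),' in target axes',(1e3*tgt_rot(sgn).as_matrix().T@(target-t)).round(1))
E
python3 - <<'E'
from rel import *
print(R.from_quat(readout.sense()['tool_rot']).as_matrix().round(3))
report(cw(-.036,-.032,.12)); report(cw(-.036,-.032,.12),-1)
p=imaging.snapshot('top'); w,u,v=world(p,np.ones((420,560),bool))
for zl in np.arange(.06,.18,.015):
    k=(w[:,2]>zl)&(w[:,2]<zl+.015)&(w[:,1]>.02)&(w[:,1]<.3)&(w[:,0]>.62); print(round(zl,3),k.sum(),w[k,0].min().round(3) if k.any() else '')
p=imaging.snapshot('side'); w,u,v=world(p,np.ones((420,560),bool))
for zl in np.arange(.06,.18,.015):
    k=(w[:,2]>zl)&(w[:,2]<zl+.015)&(w[:,1]>.02)&(w[:,1]<.3)&(w[:,0]>.62); print(round(zl,3),k.sum(),w[k,0].min().round(3) if k.any() else '')
E
```

```text
[[ 0.     0.397  0.918]
 [ 0.     0.918 -0.397]
 [-1.     0.     0.   ]]
t 0.80 tcp [0.2578 0.5967 0.2388] charger xy mm [-309.1  396.3] F [ 0.81 -0.3   0.82] open 0.0883 q [-1.23  0.54 -0.    1.54  0.    1.07 -0.07]
rotvec to target (tool axes) deg [-2.057e+01  0.000e+00 -1.000e-02]
shift in current tool axes mm [ 118.7 -305.1  406.2]  in target axes [ 118.8 -428.3  273.1]
t 0.80 tcp [0.2578 0.5967 0.2388] charger xy mm [-309.1  396.3] F [ 0.81 -0.3   0.82] open 0.0883 q [-1.23  0.54 -0.    1.54  0.    1.07 -0.07]
rotvec to target (tool axes) deg [ 1.5943e+02 -1.0000e-02 -0.0000e+00]
shift in current tool axes mm [ 118.7 -305.1  406.2]  in target axes [ 118.8  428.3 -273.1]
0.06 24 0.626
0.075 227 0.733
0.09 11016 0.732
0.105 513 0.731
0.12 18 0.733
0.135 0 
0.15 0 
0.165 0 
0.06 50 0.735
0.075 255 0.73
0.09 6076 0.728
0.105 1257 0.728
0.12 353 0.731
0.135 290 0.99
0.15 158 1.004
0.165 0
```

Request:
servo_tool:
  moves:
    - [[0,-0.01,0.007],[-6.86,0,0]]
    - [[0,-0.02,0.012],[-6.86,0,0]]
    - [[0,-0.03,0.018],[-6.85,0,0]]
    - [[0,-0.03,0.019],[0,0,0]]
    - [[0,-0.03,0.019],[0,0,0]]
    - [[0,-0.03,0.019],[0,0,0]]
    - [[0,-0.03,0.019],[0,0,0]]
    - [[0,-0.03,0.019],[0,0,0]]
    - [[0,-0.03,0.019],[0,0,0]]
    - [[0,-0.03,0.019],[0,0,0]]
    - [[0,-0.03,0.019],[0,0,0]]
    - [[0,-0.03,0.019],[0,0,0]]
    - [[0,-0.03,0.019],[0,0,0]]
    - [[0,-0.03,0.019],[0,0,0]]
    - [[0,-0.02,0.012],[0,0,0]]
    - [[0.03,-0.01,0.007],[0,0,0]]
    - [[0.03,0,0],[0,0,0]]
    - [[0,0,0],[0,0,0]]
  claw: 0
  squeeze: 20

```text
time: 2.7
tool_pos: [0.4867, 0.1576, 0.1759]
tool_rot: [0.017, 0.709, -0.018, 0.705]
wrist_force: [0.2, -0.2, -0.2]
opening: 0.0002
```

Run:
```python
from rel import *
report(cw(-.036,-.032,.06))
for n in ['side','wrist']:
    p=imaging.snapshot(n); save(p,n+'1')
```

```text
t 2.70 tcp [0.4867 0.1576 0.1759] charger xy mm [-59.  -31.1] F [ 0.16 -0.25 -0.22] open 0.0002 q [-0.46  0.39  0.08  1.96 -0.04  0.8   1.16]
rotvec to target (tool axes) deg [-0.04 -0.32  0.16]
shift in current tool axes mm [115.7  -0.5  23.7]  in target axes [115.9  -0.9  23. ]
```

View pics/wrist1.png

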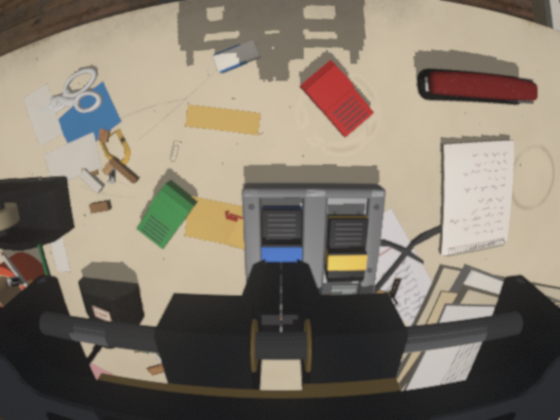

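View pics/side1.png

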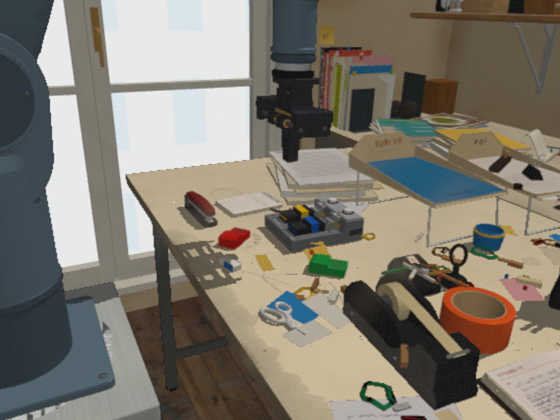

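The wrist picture shows the shut fingers in line (col. 281) with the blue pack in its bay. I go down above its step.

Request:
servo_tool:
  moves:
    - [[0.01,0,0.009],[0,-0.3,0.15]]
    - [[0.02,0,0.009],[0,0,0]]
    - [[0.02,-0.001,0.009],[0,0,0]]
    - [[0.02,0,0],[0,0,0]]
    - [[0.02,0,0],[0,0,0]]
    - [[0.015,0,0],[0,0,0]]
    - [[0.01,0,0],[0,0,0]]
    - [[0,0,0],[0,0,0]]
    - [[0,0,0],[0,0,0]]

```text
time: 3.7
tool_pos: [0.5172, 0.1571, 0.0644]
tool_rot: [0.018, 0.705, -0.016, 0.709]
wrist_force: [-0.5, 0.3, 0.1]
opening: 0.0008
```

Run:
```python
from rel import *
report(cw(-.032,-.032,.04))
for n in ['side','top']:
    p=imaging.snapshot(n); save(p,n+'2')
    a=cv2.imread('pics/%s2.png'%n); a=a[170:270,240:390] if n=='side' else a[130:240,220:350]
    cv2.imwrite('pics/%s2c.png'%n,cv2.resize(a,None,fx=5,fy=5,interpolation=cv2.INTER_CUBIC))
```

```text
t 3.70 tcp [0.5172 0.1571 0.0644] charger xy mm [-28.6 -30.1] F [-0.55  0.35  0.12] open 0.0008 q [-0.42  0.61  0.06  1.95 -0.06  0.58  1.2 ]
rotvec to target (tool axes) deg [ 0.01  0.37 -0.18]
shift in current tool axes mm [24.4 -1.9 -3.6]  in target axes [24.4 -1.9 -3.4]
```

View pics/side2c.png

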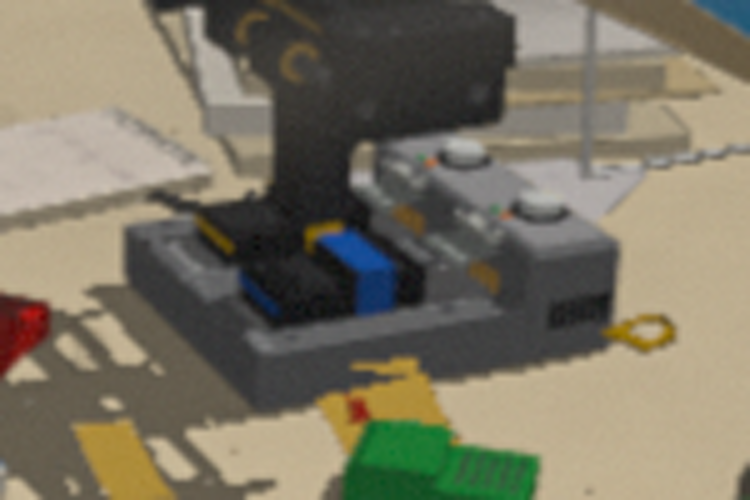

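Request:
servo_tool:
  moves:
    - [[0,-0.002,-0.005],[0,0.3,-0.15]]
    - [[0.008,0,0],[0,0,0]]
    - [[0.008,0,0],[0,0,0]]
    - [[0.004,0,0],[0,0,0]]
    - [[0,0,0],[0,0,0]]

```text
time: 4.3
tool_pos: [0.5107, 0.1548, 0.0428]
tool_rot: [0.017, 0.707, -0.017, 0.706]
wrist_force: [-0.2, -1.1, 0.3]
opening: 0.0005
```

Run:
```python
from rel import *
report(cw(-.034,-.032,.032))
```

```text
t 4.30 tcp [0.5107 0.1548 0.0428] charger xy mm [-34.9 -32.7] F [-0.25 -1.07  0.26] open 0.0005 q [-0.42  0.64  0.06  1.96 -0.06  0.54  1.2 ]
rotvec to target (tool axes) deg [ 0.   -0.09  0.04]
shift in current tool axes mm [10.8  0.7  0.9]  in target axes [10.8  0.7  0.9]
```

Now press, and watch the force.

Request:
servo_tool:
  moves:
    - [[0.004,0,0],[0,0,0]]
    - [[0.004,0,0],[0,0,0]]
    - [[0.003,0,0],[0,0,0]]
    - [[0,0,0],[0,0,0]]
    - [[0,0,0],[0,0,0]]

```text
time: 4.8
tool_pos: [0.5116, 0.1551, 0.0333]
tool_rot: [0.017, 0.707, -0.017, 0.707]
wrist_force: [-2.2, -0.4, 8.8]
opening: 0.0006
```

Run:
```python
from rel import *
report(cw(-.034,-.032,.032))
```

```text
t 4.80 tcp [0.5116 0.1551 0.0333] charger xy mm [-34.  -32.4] F [-2.19 -0.4   8.76] open 0.0006 q [-0.42  0.66  0.05  1.96 -0.07  0.52  1.2 ]
rotvec to target (tool axes) deg [-0.    0.02 -0.01]
shift in current tool axes mm [1.3 0.4 0. ]  in target axes [1.3 0.4 0. ]
```

Request:
servo_tool:
  moves:
    - [[0.002,0,0],[0,0,0]]
    - [[0.002,0,0],[0,0,0]]
    - [[0,0,0],[0,0,0]]
    - [[0,0,0],[0,0,0]]

```text
time: 5.2
tool_pos: [0.5116, 0.1552, 0.0317]
tool_rot: [0.018, 0.707, -0.017, 0.707]
wrist_force: [-10.9, -3.2, 39.4]
opening: 0.0006
```

Run:
```python
from rel import *
report(cw(-.034,-.032,.032))
```

```text
t 5.20 tcp [0.5116 0.1552 0.0317] charger xy mm [-34.1 -32.3] F [-10.95  -3.24  39.42] open 0.0006 q [-0.42  0.66  0.05  1.96 -0.07  0.52  1.2 ]
rotvec to target (tool axes) deg [-0.02 -0.   -0.03]
shift in current tool axes mm [-0.3  0.3  0.1]  in target axes [-0.3  0.3  0.1]
```

Request:
servo_tool:
  moves:
    - [[-0.001,0,0],[0,0,0]]
    - [[0,0,0.002],[0,0,0]]
    - [[0,0,0.002],[0,0,0]]
    - [[0,0,0.002],[0,0,0]]
    - [[0,0,0.002],[0,0,0]]
    - [[0,0,0.002],[0,0,0]]
    - [[0,0,0],[0,0,0]]

```text
time: 5.9
tool_pos: [0.5206, 0.1557, 0.0321]
tool_rot: [0.017, 0.707, -0.017, 0.706]
wrist_force: [-10.9, -0.6, 33.1]
opening: 0.0009
```

```bash
cat > look.py <<'E'
from rel import *
import sys
tag=sys.argv[1]
report(cw(-.034,-.032,.032))
t0=readout.sense()
p=imaging.snapshot('side'); save(p,'s'+tag)
a=cv2.imread('pics/s%s.png'%tag)[170:270,240:390]
cv2.imwrite('pics/s%sc.png'%tag,cv2.resize(a,None,fx=5,fy=5,interpolation=cv2.INTER_CUBIC))
hsv=cv2.cvtColor(p['image'],cv2.COLOR_RGB2HSV)
mk=(hsv[...,0]>100)&(hsv[...,0]<130)&(hsv[...,1]>130); k=np.zeros_like(mk); k[205:235,285:350]=1
w,_,_=world(p,mk&k); d=w[:,:2]-CH
X=c*d[:,0]+s*d[:,1]; k=w[:,2]>.028;print('blue band charger x mm: med',np.median(X[k]).round(4),'max z',np.percentile(w[:,2],95).round(4),len(w))
E
python3 look.py 3
```

```text
t 5.90 tcp [0.5206 0.1557 0.0321] charger xy mm [-25.1 -31.4] F [-10.88  -0.64  33.13] open 0.0009 q [-0.41  0.67  0.05  1.94 -0.07  0.54  1.21]
rotvec to target (tool axes) deg [ 0.04 -0.1  -0.06]
shift in current tool axes mm [ 0.1 -0.6 -8.9]  in target axes [ 0.1 -0.6 -8.9]
blue band charger x mm: med 0.0003 max z 0.0384 126
```

View pics/s3c.png

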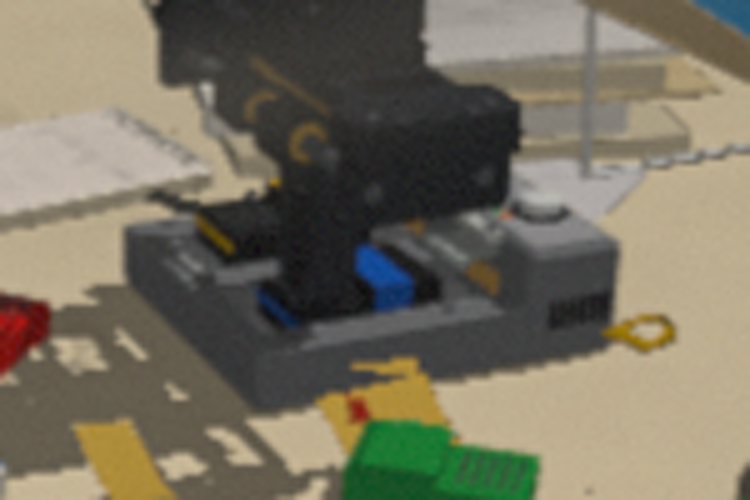

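The pack is fully down (band top at 38 mm) and moving with the finger. Continue.

Request:
servo_tool:
  moves:
    - [[0,0,0.002],[0,0,0]]
    - [[0,0,0.002],[0,0,0]]
    - [[0,0,0.002],[0,0,0]]
    - [[0,0,0.002],[0,0,0]]
    - [[0,0,0.002],[0,0,0]]
    - [[0,0,0.002],[0,0,0]]
    - [[0,0,0.002],[0,0,0]]
    - [[0,0,0.002],[0,0,0]]
    - [[0,0,0.002],[0,0,0]]
    - [[0,0,0.002],[0,0,0]]
    - [[0,0,0],[0,0,0]]

```text
time: 7.05
tool_pos: [0.5373, 0.1552, 0.0322]
tool_rot: [0.017, 0.71, -0.016, 0.704]
wrist_force: [-19.0, 0.3, 42.1]
opening: 0.0007
```

```bash
python3 look.py 4
```

```text
t 7.05 tcp [0.5373 0.1552 0.0322] charger xy mm [ -8.4 -31.1] F [-18.97   0.27  42.15] open 0.0007 q [-0.4   0.69  0.05  1.89 -0.07  0.57  1.22]
rotvec to target (tool axes) deg [ 0.09 -0.46 -0.03]
shift in current tool axes mm [  0.4  -0.9 -25.6]  in target axes [  0.2  -0.9 -25.6]
blue band charger x mm: med 0.0174 max z 0.0381 123
```

View pics/s4c.png

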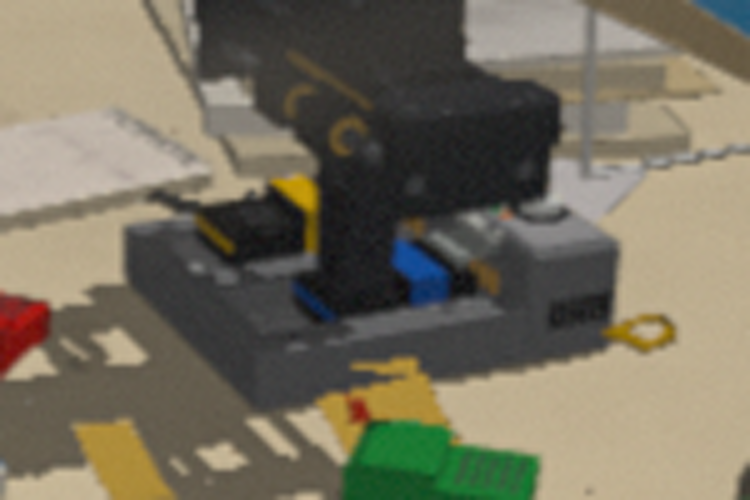

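Request:
servo_tool:
  moves:
    - [[-0.0005,0,0.002],[0,0,0]]
    - [[0,0,0.002],[0,0,0]]
    - [[0,0,0.002],[0,0,0]]
    - [[0,0,0.002],[0,0,0]]
    - [[0,0,0.002],[0,0,0]]
    - [[0,0,0.002],[0,0,0]]
    - [[0,0,0],[0,0,0]]

```text
time: 7.8
tool_pos: [0.5488, 0.1546, 0.0322]
tool_rot: [0.017, 0.71, -0.016, 0.704]
wrist_force: [-19.2, 1.1, 37.8]
opening: 0.0004
```

```bash
python3 look.py 5
```

```text
t 7.80 tcp [0.5488 0.1546 0.0322] charger xy mm [  3.1 -31.1] F [-19.2    1.13  37.82] open 0.0004 q [-0.39  0.7   0.05  1.86 -0.07  0.59  1.23]
rotvec to target (tool axes) deg [ 0.1  -0.53 -0.01]
shift in current tool axes mm [  0.6  -0.9 -37.1]  in target axes [  0.2  -0.9 -37.1]
blue band charger x mm: med 0.0263 max z 0.0381 105
```

View pics/s5c.png

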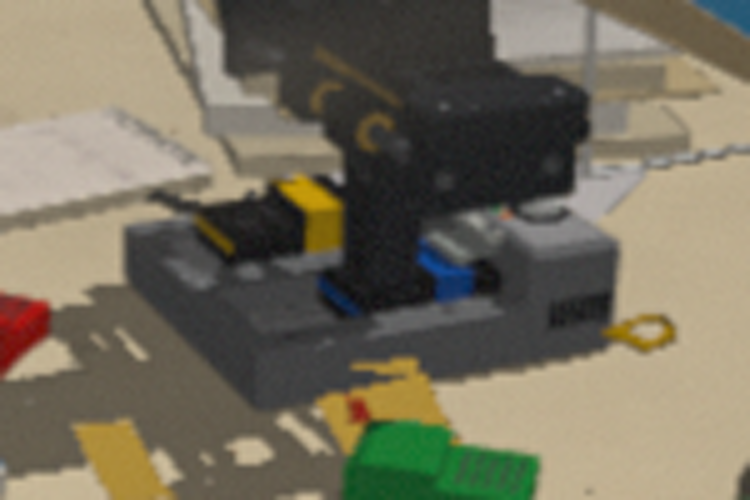

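Request:
servo_tool:
  moves:
    - [[0,0,0.002],[0,0,0]]
    - [[0,0,0.002],[0,0,0]]
    - [[0,0,0.001],[0,0,0]]
    - [[0,0,0],[0,0,0]]

```text
time: 8.25
tool_pos: [0.5508, 0.1544, 0.0322]
tool_rot: [0.016, 0.712, -0.017, 0.702]
wrist_force: [-27.4, -0.4, 47.4]
opening: 0.0005
```

```bash
python3 look.py 6
```

```text
t 8.25 tcp [0.5508 0.1544 0.0322] charger xy mm [  5.1 -31.2] F [-27.42  -0.36  47.44] open 0.0005 q [-0.39  0.71  0.05  1.85 -0.07  0.6   1.23]
rotvec to target (tool axes) deg [ 0.12 -0.85  0.04]
shift in current tool axes mm [  0.7  -0.8 -39.1]  in target axes [  0.2  -0.8 -39.1]
blue band charger x mm: med 0.0264 max z 0.0378 95
```

Request:
servo_tool:
  moves:
    - [[-0.0007,0,0.002],[0,0,0]]
    - [[-0.0005,0,0.002],[0,0,0]]
    - [[0,0,0.001],[0,0,0]]
    - [[0,0,0],[0,0,0]]
    - [[0,0,0],[0,0,0]]

```text
time: 8.8
tool_pos: [0.5543, 0.1542, 0.0322]
tool_rot: [0.016, 0.713, -0.017, 0.701]
wrist_force: [-28.2, 1.4, 39.6]
opening: 0.0004
```

```bash
python3 look.py 7
python3 - <<'E'
from rel import *
p=imaging.snapshot('top');save(p,'t7')
a=cv2.imread('pics/t7.png')[130:240,220:350]
cv2.imwrite('pics/t7c.png',cv2.resize(a,None,fx=5,fy=5,interpolation=cv2.INTER_CUBIC))
E
```

```text
t 8.80 tcp [0.5543 0.1542 0.0322] charger xy mm [  8.6 -31.2] F [-28.18   1.38  39.64] open 0.0004 q [-0.38  0.71  0.05  1.84 -0.07  0.61  1.23]
rotvec to target (tool axes) deg [ 0.14 -1.    0.07]
shift in current tool axes mm [  1.   -0.7 -42.6]  in target axes [  0.2  -0.8 -42.6]
blue band charger x mm: med 0.0265 max z 0.0376 88
```

View pics/s7c.png

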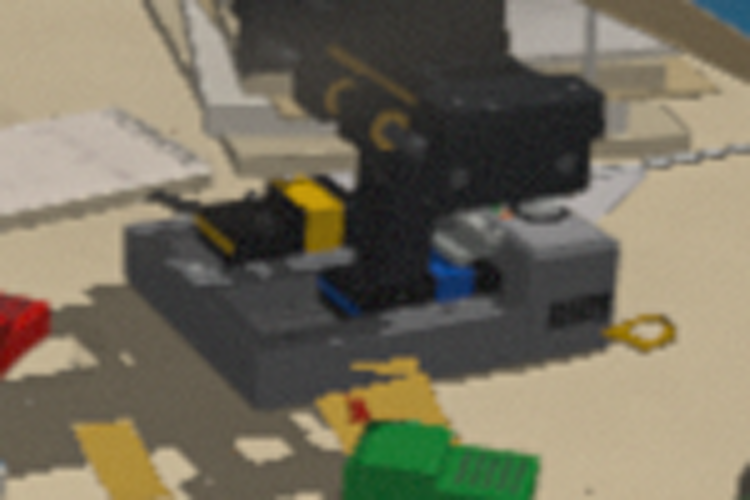

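View pics/t7c.png

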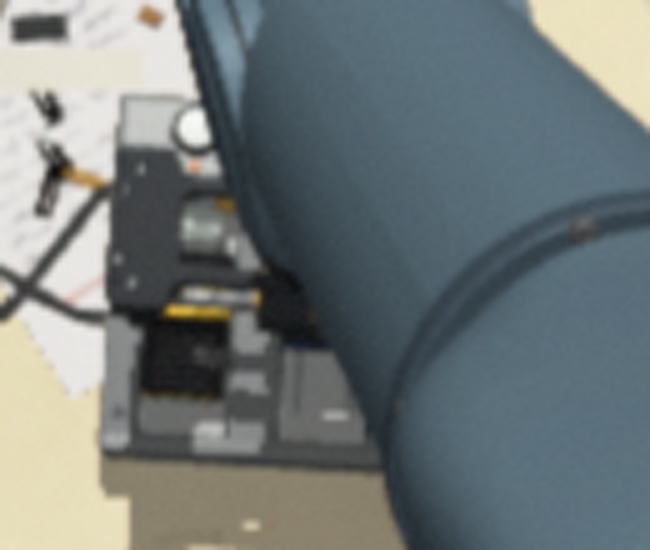

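Between the last two pictures the finger slipped forward while the pack stood still, and the fingertip front is at charger x = 17.6 mm, matching the home shoulder (18 mm). So the pack is on the stop. I ease off the forward push, then lift away.

Request:
servo_tool:
  moves:
    - [[-0.001,0,-0.002],[0,0,0]]
    - [[-0.001,0,-0.0015],[0,0,0]]
    - [[-0.004,0,-0.0005],[0,0,0]]
    - [[-0.01,0,0],[0,0,0]]
    - [[-0.02,0,0],[0,0,0]]
    - [[-0.02,0,0],[0,0,0]]
    - [[0,0,0],[0,0,0]]

```text
time: 9.6
tool_pos: [0.5618, 0.1532, 0.0901]
tool_rot: [0.018, 0.705, -0.017, 0.709]
wrist_force: [0.3, -0.6, -0.4]
opening: 0.0003
```

```bash
python3 look.py 8
python3 - <<'E'
from rel import *
report(cw(.078,-.032,.075))
E
```

```text
t 9.60 tcp [0.5618 0.1532 0.0901] charger xy mm [ 16.1 -31.9] F [ 0.28 -0.61 -0.43] open 0.0003 q [-0.39  0.62  0.07  1.83 -0.06  0.69  1.23]
rotvec to target (tool axes) deg [-0.02  0.31 -0.11]
shift in current tool axes mm [ 57.8  -0.2 -50.5]  in target axes [ 58.1  -0.1 -50.1]
blue band charger x mm: med 0.0251 max z 0.0396 120
t 9.65 tcp [0.5608 0.153  0.0887] charger xy mm [ 15.2 -32.1] F [ 0.09  0.65 -0.01] open 0.0011 q [-0.39  0.62  0.06  1.83 -0.06  0.69  1.23]
rotvec to target (tool axes) deg [-0.01  0.2  -0.07]
shift in current tool axes mm [13.9  0.1 62.8]  in target axes [13.7  0.1 62.8]
```

View pics/s8c.png

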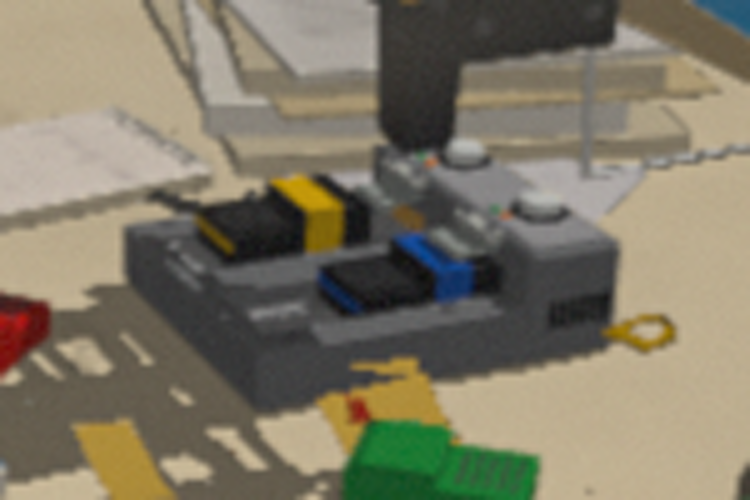

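The pack has stayed under the leaf with its nose at the console. Now over the right button (charger y = -32).

Request:
servo_tool:
  moves:
    - [[0,0,0.01],[0,0,0]]
    - [[0,0,0.015],[0,0,0]]
    - [[0,0,0.015],[0,0,0]]
    - [[0,0,0.015],[0,0,0]]
    - [[0,0,0.006],[0,0,0]]
    - [[0.01,0,0],[0,0,0]]
    - [[0,0,0],[0,0,0]]
    - [[0,0,0],[0,0,0]]

```text
time: 10.45
tool_pos: [0.619, 0.1498, 0.0765]
tool_rot: [0.017, 0.708, -0.017, 0.706]
wrist_force: [-0.5, -0.5, -0.6]
opening: 0.0007
```

```bash
python3 look.py 9
python3 - <<'E'
from rel import *
report(cw(.078,-.032,.0575))
E
```

```text
t 10.45 tcp [0.619  0.1498 0.0765] charger xy mm [ 73.4 -32.5] F [-0.54 -0.5  -0.63] open 0.0007 q [-0.35  0.72  0.07  1.68 -0.06  0.75  1.26]
rotvec to target (tool axes) deg [ 0.02 -0.12  0.03]
shift in current tool axes mm [  44.8    0.6 -107.3]  in target axes [  44.5    0.5 -107.4]
blue band charger x mm: med 0.0246 max z 0.0394 117
t 10.50 tcp [0.6194 0.1498 0.077 ] charger xy mm [ 73.8 -32.4] F [-0.92  0.32  0.3 ] open 0.0002 q [-0.35  0.71  0.07  1.68 -0.06  0.75  1.26]
rotvec to target (tool axes) deg [ 0.02 -0.07  0.02]
shift in current tool axes mm [19.5  0.4  4.2]  in target axes [19.5  0.4  4.2]
```

View pics/s9c.png

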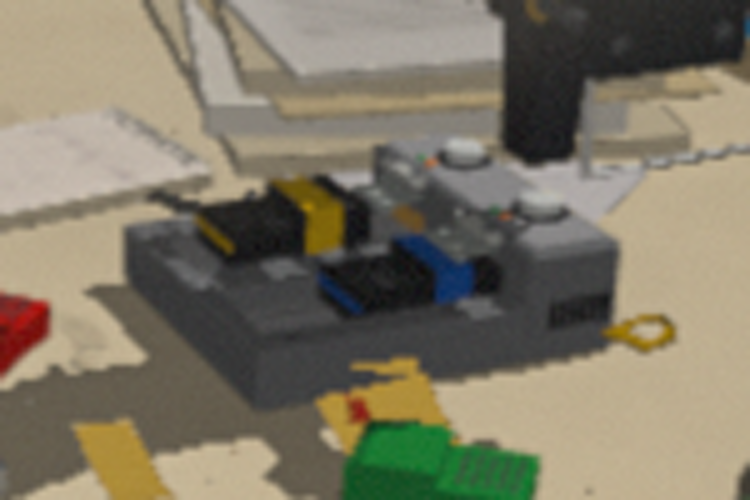

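Request:
servo_tool:
  moves:
    - [[0.008,0,0.003],[0,0,0]]
    - [[0.007,0,0],[0,0,0]]
    - [[0.004,0,0],[0,0,0]]
    - [[0.003,0,0],[0,0,0]]
    - [[0.002,0,0],[0,0,0]]
    - [[0,0,0],[0,0,0]]
    - [[0,0,0],[0,0,0]]

```text
time: 11.2
tool_pos: [0.6228, 0.1495, 0.054]
tool_rot: [0.017, 0.707, -0.017, 0.707]
wrist_force: [-4.2, -1.1, 6.8]
opening: 0.0001
```

```bash
python3 look.py 10
```

```text
t 11.20 tcp [0.6228 0.1495 0.054 ] charger xy mm [ 77.3 -32.5] F [-4.18 -1.11  6.83] open 0.0001 q [-0.35  0.75  0.06  1.67 -0.07  0.72  1.27]
rotvec to target (tool axes) deg [ 0.   -0.05  0.01]
shift in current tool axes mm [  22.1    0.6 -111.3]  in target axes [  22.     0.5 -111.3]
blue band charger x mm: med 0.0245 max z 0.0396 118
```

View pics/s10c.png

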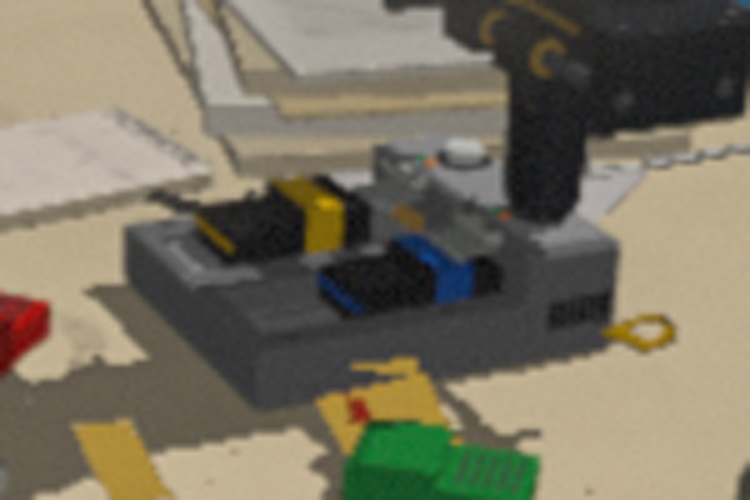

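6.8 N is more than the 4 N the button takes at the bottom, so it is probably bottomed. I press a touch more to be sure, then retreat and look.

Request:
servo_tool:
  moves:
    - [[0.001,0,0],[0,0,0]]
    - [[0,0,0],[0,0,0]]
    - [[0,0,0],[0,0,0]]

```text
time: 11.55
tool_pos: [0.6228, 0.1495, 0.0538]
tool_rot: [0.017, 0.707, -0.017, 0.707]
wrist_force: [-6.2, -1.7, 13.7]
opening: 0.0007
```

Request:
servo_tool:
  moves:
    - [[-0.005,0,0],[0,0,0]]
    - [[-0.02,0,0],[0,0,0]]
    - [[-0.03,0,0],[0,0,0]]
    - [[-0.03,0,0],[0,0,0]]
    - [[-0.03,0.02,-0.02],[0,0,0]]
    - [[-0.02,0.03,-0.03],[0,0,0]]
    - [[0,0.04,-0.03],[0,0,0]]
    - [[0,0.04,-0.03],[0,0,0]]
    - [[0,0.04,-0.03],[0,0,0]]
    - [[0,0.04,-0.03],[0,0,0]]
    - [[0,0.04,-0.02],[0,0,0]]
    - [[0,0.04,0],[0,0,0]]
    - [[0,0.02,0],[0,0,0]]
    - [[0,0,0],[0,0,0]]
    - [[0,0,0],[0,0,0]]

```text
time: 13.05
tool_pos: [0.4487, 0.4677, 0.1871]
tool_rot: [0.017, 0.707, -0.018, 0.707]
wrist_force: [0.4, -0.5, -0.6]
opening: 0.0004
```

```bash
python3 look.py 11; sed -i "s/'t7'/'t11'/" fit2.py; python3 fit2.py
python3 - <<'E'
from rel import *
p=imaging.snapshot('top');save(p,'t11')
a=cv2.imread('pics/t11.png')[130:240,220:350]
cv2.imwrite('pics/t11c.png',cv2.resize(a,None,fx=5,fy=5,interpolation=cv2.INTER_CUBIC))
E
```

```text
t 13.05 tcp [0.4487 0.4677 0.1871] charger xy mm [-112.1  276.8] F [ 0.37 -0.49 -0.63] open 0.0004 q [-0.9   0.59  0.03  1.59 -0.02  0.97  0.66]
rotvec to target (tool axes) deg [-0.    0.    0.06]
shift in current tool axes mm [ 155.4 -308.6   78.1]  in target axes [ 155.1 -308.8   78.1]
blue band charger x mm: med 0.025 max z 0.0394 121
btn 122 [0.6258 0.2138 0.0568] [0.6229 0.2088 0.0576]
btn 132 [0.6223 0.1501 0.0568] [0.6201 0.1511 0.0575]
sep 0.06377369328786253 yaw deg -3.133881281148701
[ 0.5473  0.1858 -0.0495] -2.84 0.0026129692063056645
[ 0.5473  0.1858 -0.0494] -2.83 0.002612022616874861
[ 0.5473  0.1858 -0.0489] -2.8 0.0026134187979111267
[ 0.5473  0.1858 -0.0495] -2.84 0.00261167954193583
[ 0.5473  0.1858 -0.0492] -2.82 0.0026123876362888023
bay -0.032
-70:5.1 -66:27.2 -62:27.6 -58:19.4 -54:16.5 -50:16.4 -46:17.5 -42:17.0 -38:16.9 -34:17.2 -30:17.3 -26:16.8 -22:16.5 -18:17.3 -14:29.4 -10:33.5 -6:32.8 -2:33.3 2:33.5 6:32.7 10:33.3 14:32.7 18:37.2 22:38.8 26:38.5 30:43.0 34:43.9 38:42.8 42:43.5 46:48.9 50:50.1 54:49.0 58:49.8 62:50.3 66:50.9 70:53.8 74:56.3 78:57.1 82:56.0 86:53.4 90:50.0 94:47.8 98:43.1 
bay 0.032
-70:2.0 -66:27.3 -62:27.0 -58:24.3 -54:23.5 -50:23.1 -46:23.5 -42:35.0 -38:39.4 -34:39.0 -30:39.1 -26:39.4 -22:39.5 -18:38.6 -14:39.0 -10:42.8 -6:44.9 -2:45.0 2:45.9 6:45.0 10:45.3 14:45.6 18:44.8 22:43.1 26:33.0 30:37.5 34:40.1 38:39.0 42:40.5 46:48.8 50:50.3 54:48.7 58:50.2 62:50.3 66:50.5 70:53.6 74:56.8 78:55.2 82:56.6 86:52.7 90:50.3 94:47.4 - 
tall near [ 0.67 -0.1   0.07] [0.992 0.327 0.163]
```

View pics/t11c.png

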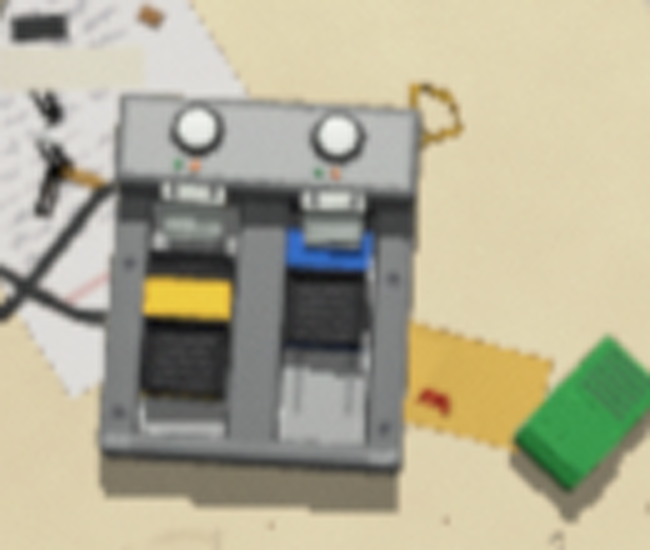

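View pics/s11c.png

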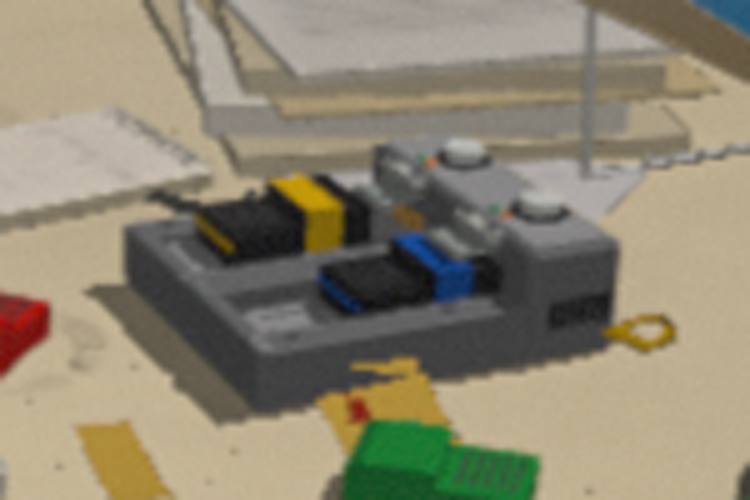

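The pack is home and level (step 33 mm, deck about 16.5 mm), the leaf rides on it and both buttons are up. One finer check: did the pack creep back after release? I compare the pushed and released pictures.

Run:
```python
from rel import *
p=imaging.snapshot('side')
K=p['camera_matrix'];T=np.linalg.inv(p['extrinsics'])
def px(w): q=T[:3,:3]@w+T[:3,3]; return (K@(q/q[2]))[:2]
# pack rear lower-right corner, rear strip & band right side face
a=px(cw(-.014,-.051,.025)); print('home rear corner',a.round(2),'per mm x',(px(cw(-.013,-.051,.025))-a).round(2),'per mm z',(px(cw(-.014,-.051,.026))-a).round(2))
g=lambda n:cv2.cvtColor(cv2.imread(n),cv2.COLOR_BGR2GRAY).astype(np.float32)
def band(n):
    im=cv2.cvtColor(cv2.imread(n),cv2.COLOR_BGR2HSV).astype(int); m=(im[...,0]>100)&(im[...,0]<130)&(im[...,1]>120)
    out=[]
    for r0,c0,c1 in [(0,300,318),(0,318,345)]:
        k=np.zeros_like(m);k[205:236,c0:c1]=1; v,u=np.nonzero(m&k); out.append((len(u),u.mean().round(2),v.mean().round(2)))
    return out
for n in ['s5','s6','s7','s8','s9','s10','s11']: print(n,band(f'pics/{n}.png'))
# band right edge columns on side face rows
for n in ['s6','s7','s8','s11']:
    im=cv2.imread(f'pics/{n}.png'); print(n,[im[224+dy,322:342,0].tolist() for dy in (0,2)])
```

```text
home rear corner [312.83 233.61] per mm x [ 0.45 -0.08] per mm z [ 0.02 -0.46]
s5 [(28, np.float64(307.36), np.float64(229.18)), (80, np.float64(328.64), np.float64(224.25))]
s6 [(26, np.float64(307.35), np.float64(229.04)), (74, np.float64(329.05), np.float64(224.73))]
s7 [(27, np.float64(307.22), np.float64(229.0)), (64, np.float64(329.73), np.float64(225.16))]
s8 [(27, np.float64(307.78), np.float64(228.63)), (100, np.float64(327.69), np.float64(223.03))]
s9 [(29, np.float64(307.76), np.float64(228.72)), (99, np.float64(327.76), np.float64(223.53))]
s10 [(27, np.float64(307.59), np.float64(228.78)), (101, np.float64(327.9), np.float64(223.51))]
s11 [(27, np.float64(307.67), np.float64(228.74)), (102, np.float64(327.7), np.float64(223.11))]
s6 [[31, 33, 35, 56, 99, 132, 140, 140, 139, 132, 121, 119, 89, 46, 28, 24, 24, 34, 43, 56], [32, 25, 20, 18, 28, 71, 95, 98, 96, 101, 101, 97, 70, 29, 26, 20, 25, 22, 41, 57]]
s7 [[32, 34, 31, 45, 93, 132, 142, 137, 138, 132, 123, 118, 91, 46, 28, 26, 26, 31, 42, 55], [26, 29, 29, 22, 29, 69, 91, 100, 99, 98, 98, 98, 73, 29, 16, 27, 23, 23, 42, 52]]
s8 [[27, 22, 20, 21, 54, 99, 117, 113, 107, 104, 105, 104, 75, 35, 29, 22, 24, 27, 41, 51], [33, 25, 22, 21, 27, 70, 95, 101, 99, 99, 100, 100, 71, 33, 20, 21, 22, 25, 42, 53]]
s11 [[23, 20, 19, 25, 51, 99, 119, 113, 106, 107, 102, 101, 75, 38, 23, 28, 20, 28, 38, 51], [33, 26, 27, 12, 28, 71, 95, 99, 99, 99, 99, 99, 68, 31, 22, 18, 23, 29, 41, 52]]
```

The band's edges are at identical columns (row 226: 326–334) while pushed against the stop and after release. There was no creep.

Run:
```python
from plant import ticket
print(ticket.hand_in())
```

```text
the job is handed in; nothing more can be done
None
```

The blue-banded pack is on charge in the right bay and its start button has been pressed. The job is handed in; hand-in reports no verdict.

**What I did:** With the shut fingers on the pack's rear step I pressed it fully down, with about 35–47 N, and slid it about 38 mm forward under the leaf. I stopped when the fingertip slid on a pack that no longer moved. Then I lifted off, pressed the right start button with about 14 N to its end stop (tip about 3.7 mm below the button's rest height), and drew the arm clear.

**Last checks:**
- **Pack home:** it did not move back after release, since its band edges sit at the same pixels pressed and released. The step is at about 33 mm, and the pack looks level.
- **Pack position:** the depth profile put its rear edge at about -15 mm against -14 mm when home. That is within the camera error, and the 2.5 mm tolerance is wider.
- **Leaf:** it rides on the pack, lifted about 3–4 mm at the toe.
- **Buttons and yellow pack:** both buttons are up and the yellow pack has not visibly moved.
- **Not measured:** I did not re-measure the loose things on the table. The arm passed well above them.
- **Time:** about 13.5 s of the 42 s were used.

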